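# Make up two ship-model kits

## Task

Make up the two kits: in the three-compartment tray put the longer hull in the long compartment, the anchor flat in the wide one and the spar canister standing in the narrow one; in the two-compartment tray put the shorter hull in its long compartment and the thread spool standing in the short one. Lay the hulls upright and lengthwise (bow either way), set everything down gently so that it rests flat on the compartment's floor, and leave the ruler block, the vial in its clip and the bottle undisturbed.

Things in the scene. Friction and masses are not known exactly. Their poses are not given: they have to be found in the camera images.
- long_hull: The longer of two red-lacquered wooden ship hulls, 110 x 32 mm, two small deckhouses on a pale deck. Flat bottom, upright sides 30 mm high (37 over the deckhouses), pointed bow. Origin: underside, mid-length; x to the bow, y across, z up. Sides parallel from 55 mm behind the origin to 19 mm ahead: grip across y at the origin. 50 to 100 g.
- short_hull: The shorter red-lacquered wooden hull, 76 x 30 mm, one deckhouse, sides 30 mm high (37 over the deckhouse). Origin: underside, mid-length; x to the bow, y across, z up. Sides parallel from 38 mm behind the origin to 2 mm ahead, then tapering: grip across y about 12 mm behind the origin. 30 to 65 g.
- canister: Closed screw-top aluminium canister of spars, a cylinder 34 mm in diameter and 62 mm high, standing upright. Origin: centre of its underside, z up. 55 to 115 g.
- spool: Spool of rigging thread standing on end: black plastic flanges 34 mm in diameter, pale winding 31 mm in diameter between them, 36 mm high. Origin: centre of its underside, z up. 20 to 45 g.
- anchor: Pewter anchor casting lying flat, 16 mm thick, 70 mm long, 50 mm across the arms. Shank: a straight bar 12 mm wide, 16 mm high along its x; cross-bar (36 mm across) 25 mm behind the origin, curved arms from about 10 mm ahead of it. Origin: underside of the shank, x to the arms, z up. Grip the shank across y about 5 mm behind the origin. 60 to 130 g.
- tray_three: Large birch tray, blue felt floor, three compartments, 158 (x) by 152 (y) mm outside; walls and dividers 4 mm thick, tops 14 mm and floor 4 mm above the desk. Fixed; on either side, turned up to 30 deg. Origin: centre of underside. Compartments (inside, centre along tray x, y): long 150 x 60 mm at (0, -42) mm; wide 92 x 80 at (-29, +32); narrow 54 x 80 at (+48, +32).
- tray_two: Narrow birch tray, blue felt floor, two compartments end to end, 178 (x) by 68 (y) mm outside; walls and dividers 4 mm thick, tops 14 mm and floor 4 mm above the desk. Fixed; on either side, turned up to 30 deg. Origin: centre of underside. Compartments (inside, centre along tray x, y): long 112 x 60 mm at (-29, 0) mm; short 54 x 60 at (+58, 0).
- ruler_block: Steel ruler block lying among the stock, 80 x 25 x 20 mm, loose, 310 g: in no kit, leave it. Origin: centre of its underside, x along its length.
- vial_stand: Spring clip on a round brass base 56 mm in diameter holding a slender glass vial upright, 113 mm high in all, one loose piece of 400 g beyond the stock: leave it. Origin: centre of its underside.
- ship_bottle: Corked glass bottle lying on a dark wooden cradle, 209 mm long, 72 mm in diameter, 86 mm high in all, one loose piece of 500 g beyond the stock: leave it. Origin: on the desk under the cradle, x towards the cork.
There are look-alikes about, which are no part of the job. Of the things shaped like the spool, the black one is meant. What is shaped like the anchor but blue is not meant.

How it is judged:
By the outcome, as a careful person would: the job done as asked, in the order asked, and still so for the second after the job is handed in, with the robot touching nothing.
It also fails if it takes over 112 s, if anything falls off the work surface, if the arm or the gripper's body presses on something with over 40 N, if the wrist force passes 120 N, or if a joint passes its speed limit or range.

## Robot

A 6-joint arm with a two-finger parallel gripper is mounted at the origin on the work surface. World frame = base frame: x ahead of the robot, y to its left, z up, the work surface at z = 0. Lengths are in m, angles in degrees, forces in N, time in s.
With the tool pointing down it reaches from about 0.4 to 0.825 m from the base axis. Payload 7 kg.
Tool frame: the origin (TCP) lies on the centre line of the jaws, within the pads' length; the fingertips stand 19 mm ahead of it and the grasp point (between the pads) is the TCP (r.tip_extent is the distance from the TCP to the fingertips, in m); z points along the fingers, y is the line along which they close (so a half turn about z gives the same grasp; the last joint's range is limited). The gripper opens to 88 mm and grips with 3 to 60 N. Pads are 19 mm wide; open, the fingers measure 130 mm over their backs; the gripper's body (78 mm by 193 mm) begins 47 mm behind the grasp point.
Start: joints at [91.507, 20.546, 0.682, 0, -70.136, -16.507], TCP at [0.175, 0.652, 0.246] pointing down, gripper open.
Joint ranges: [-176.03, 176.03], [-82.01, 121.73], [-58.28, 71.71], [-173.87, 95.51], [-174.79, -0.11], [-173.66, 173.66]. Speed limits (degrees/s): [136.94, 136.94, 172.46, 180, 180, 180].

## Interface

Orientations are given as [roll, pitch, yaw] about the fixed x, y, z axes, in that order (R = Rz(yaw) Ry(pitch) Rx(roll)).
In Python, from plant import r gives the robot as it stands. The module is installed in compiled form; this text tells all that it offers.
- The arm moves only by the tool jog_arm, never from a script. Its argument "deltas" is a list that holds one entry, the list of rows, each a list of 5 numbers: the opening, from -1 (shut) to 1 (fully open), then the shift along the world's x, y, z in cm, then the turn about the world's z in rad. In form: [[[claw, dx, dy, dz, turn], ...]]. A call has 1 to 8 rows; each row shifts and turns the commanded pose from where the row before left it; what a row does not reach is not made up. A row lasts 1/8 s, in which the tool goes at most 62.5 mm and 10.7 degrees, less where a joint would pass 70% of its speed; a pose out of reach is approached as far as the arm can. A call with a gripper value outside its range is refused whole. The fingers move at their own pace and stop on an object; "force" is the grip in N (left out, the last holds). Time passes only in rows, so rows that do not move let the fingers close. It gives the time, the measured TCP pose, the force, the opening and the grip force at its end, in the units of the state.
- r.get_state(): the state, without advancing time (a new reading comes with each control period).
- r.capture(name): name is "scene" or "top"; returns the picture (480x640x3 uint8, blue, green, red); there is no depth.
- r.camera_info(name): a dict with "fx", "fy", "cx", "cy" (pixels), "view" (4x4, takes a point from world to camera coordinates). Camera axes: x right, y up, looking along -z (the intrinsics and any distortion apply to the point x, -y, -z); pixel columns grow to the right and rows downward; lengths in m; the calibration is good to about 2 mm. A picture is of the moment at which its call begins. camera_info takes no time and is no camera call.
- r.close_job(): hands the job in; it is judged then, once.
The state is a dict: "time_s": time; "joints": joint angles; "qd": joint speeds; "joint_torque": joint torques, N m; "tcp_pos": TCP position; "eef_rot": TCP orientation; "contact_force": force on the tool from outside, world axes, zero at the start; "moment": the same for the moment, N m; "gripper_width": finger opening in m; "gripper_force": force on a finger pad.
Only numpy, scipy, OpenCV 4.12 (cv2) and the standard library are available. Lean on these libraries where they do the work, as an engineer would, in place of code of your own. Each camera call takes 0.05 s, during which the arm holds its last target. There are 200 camera calls.

## Working session

There is one attempt and no reset: what is moved stays moved. The work goes in short steps, Python scripts to look and compute and a tool call to move; the robot and the scene stay as the last step left them, time stands still between calls to the robot, and variables do not carry over. Pictures are saved under pics/ and viewed, at most 14 in all, crops included, and the job is handed in when it is done.

Besides the shell and the picture viewer there is one more tool, called after "Emit:" by a JSON object that holds its "api" and its "payload". jog_arm: Moves the arm, as the interface text tells. Its arguments: {"type":"object","properties":{"deltas":{"type":"array"},"force":{"type":"number"}},"required":["deltas"]}

```bash
mkdir -p pics; python3 - <<'E'
from plant import r
import cv2
for n in("top","scene"):
    cv2.imwrite(f"pics/{n}0.png",cv2.resize(r.capture(n),(800,600),interpolation=cv2.INTER_CUBIC))
    print(n,r.camera_info(n))
print(r.get_state(), r.tip_extent)
E
```

```text
top {'fx': 571.0366215227693, 'fy': 571.0366215227693, 'cx': 317.23863254847515, 'cy': 243.37932873364866, 'view': array([[-0.05309794, -0.99856415, -0.00708852,  0.0231618 ],
       [ 0.97277787, -0.05332767,  0.22552025, -0.61598289],
       [-0.22557445,  0.00507911,  0.97421269, -0.9161398 ],
       [ 0.        ,  0.        ,  0.        ,  1.        ]])}
scene {'fx': 565.9588417961438, 'fy': 565.9588417961438, 'cx': 317.14550554162145, 'cy': 236.55318296118892, 'view': array([[-0.52799515,  0.849242  ,  0.00302581,  0.30577828],
       [-0.55370162, -0.34694739,  0.7569954 ,  0.30056382],
       [ 0.64392208,  0.3980145 ,  0.6534132 , -1.36206045],
       [ 0.        ,  0.        ,  0.        ,  1.        ]])}
{'time_s': 0.1, 'joints': array([ 9.15067728e+01,  2.05869178e+01,  6.39695211e-01, -1.44427444e-02,
       -7.01350942e+01, -1.65077682e+01]), 'qd': array([-0.10818749, -0.02519351,  0.12652245,  0.0912642 ,  0.07157607,
       -0.08624139]), 'joint_torque': array([-2.13966872e-03, -5.84154689e+01,  2.93755049e+01,  7.01559439e+00,
        1.01231327e-02, -5.73057036e-05]), 'tcp_pos': array([0.17464105, 0.65161192, 0.24473648]), 'eef_rot': array([ 1.79917218e+02, -1.03734126e-02, -1.50059054e+01]), 'contact_force': array([-0.15483234,  0.30503756,  0.40439316]), 'moment': array([-0.00335747, -0.00892865,  0.00848291]), 'gripper_force': 0.0, 'gripper_width': 0.08780023277752869} 0.019
```

View pics/top0.png

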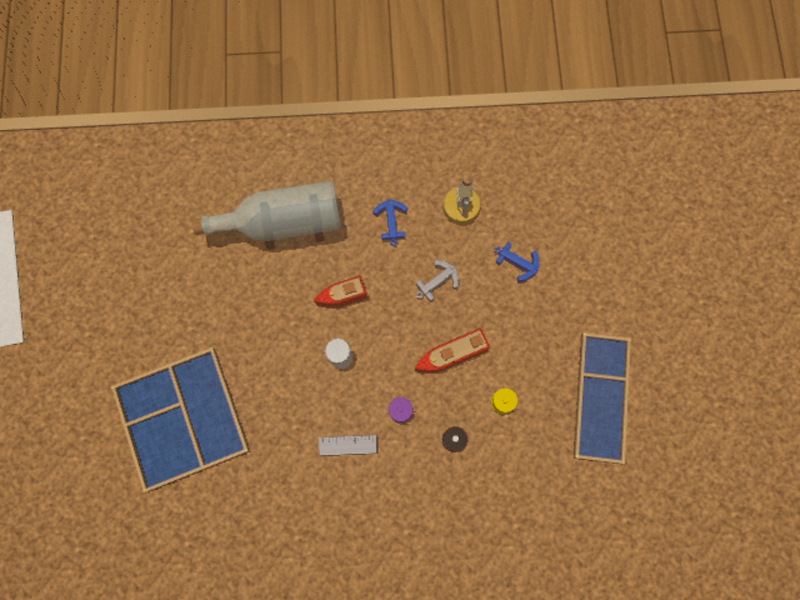

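View pics/scene0.png

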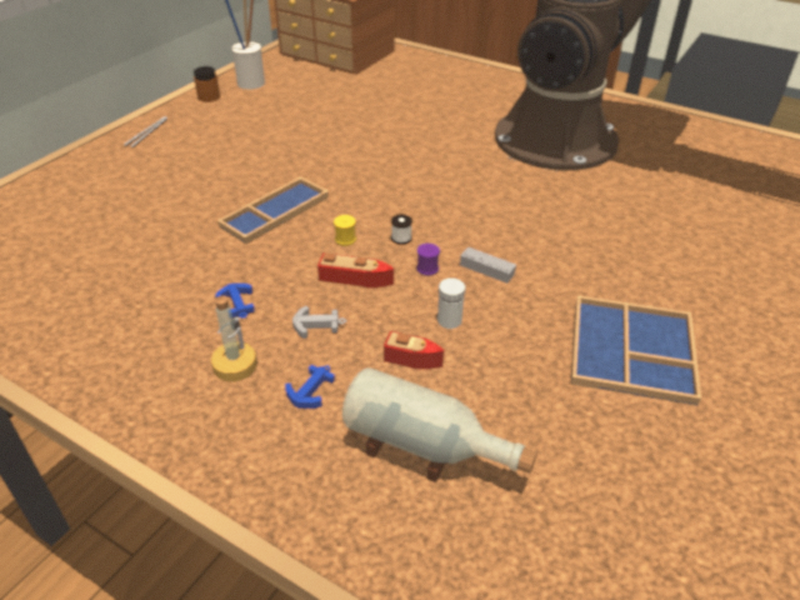

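The candidates below are in 800x600 top-view pixels.
- **Spools:** purple (401,410), yellow (505,401), black (455,439). I choose black.
- **Anchors:** blue (391,222), blue (518,262), grey (438,281). I choose grey.
- **Hulls:** long (453,350), short (342,292).
- **Canister:** white/aluminium (338,353).
- **Trays:** three-compartment (180,420), two-compartment (603,398).

I'll check these choices in close crops.

```bash
cat > h.py <<'E'
import numpy as np, cv2
from plant import r
def w(u,v,z,n="top"):
    c=r.camera_info(n);V=c["view"];R=V[:3,:3];o=-R.T@V[:3,3]
    d=R.T@np.array([(u-c["cx"])/c["fx"],-(v-c["cy"])/c["fy"],-1])
    return (o+d*(z-o[2])/d[2])
def proj(P,n="top"):
    c=r.camera_info(n);V=c["view"];p=V[:3,:3]@np.array(P)+V[:3,3]
    return c["cx"]+c["fx"]*p[0]/-p[2], c["cy"]+c["fy"]*p[1]/p[2]
def crop(im,x0,y0,x1,y1,s): return cv2.resize(im[y0:y1,x0:x1],None,fx=s,fy=s,interpolation=cv2.INTER_CUBIC)
def un(u,v,x0,y0,s): return (u+.5)/s-.5+x0,(v+.5)/s-.5+y0
E
python3 - <<'E'
from h import *
im=r.capture("top");cv2.imwrite("pics/topraw.png",im)
cv2.imwrite("pics/c1.png",crop(im,245,200,445,350,4))
cv2.imwrite("pics/c2.png",np.hstack([crop(im,85,272,205,397,4.5),crop(im,455,260,510,385,4.5)]))
E
```

```text
(no output)
```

View pics/c1.png

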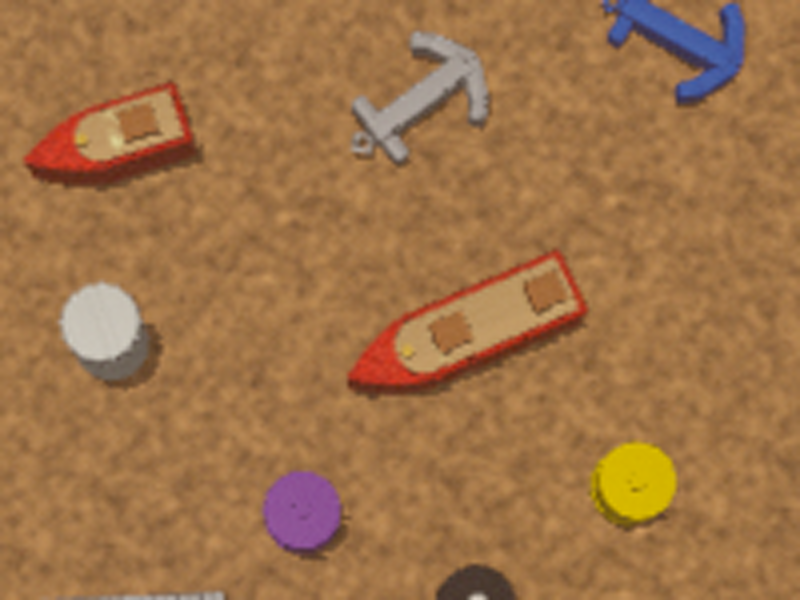

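View pics/c2.png

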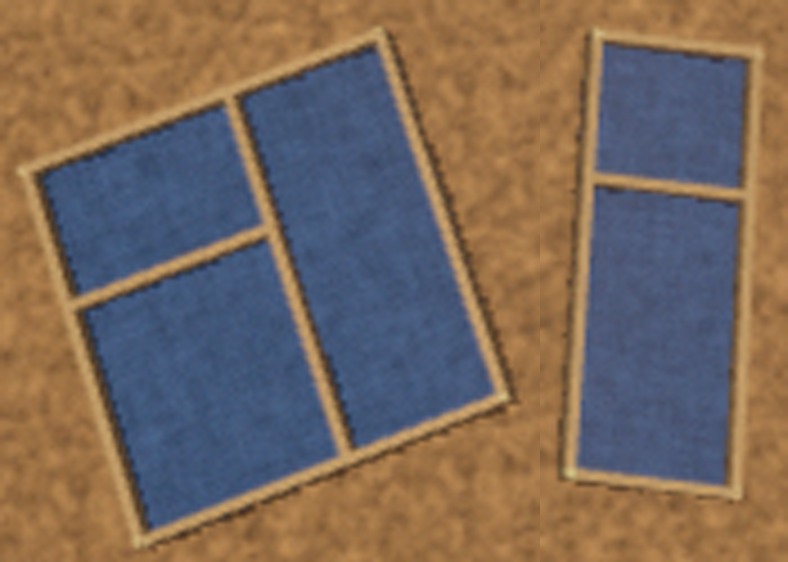

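The crops confirm the choices.
- **Crop 1:** grey anchor with its shank from (381,130) to (465,65), long hull with stern corners (557,252)/(586,312) and bow (350,378), short hull with stern (175,85)/(192,143) and bow (27,158), canister top (102,322), and black spool near (477,605).
- **Crop 2:** the tray corners are clear. The narrow compartment is at the upper left of the large tray.

```bash
cat >> h.py <<'E'
def fit(model,pts):
    "2D rigid fit model(mm)->world(m): x,y,yaw,resid mm, scale"
    m=np.array(model,float)/1000;p=np.array(pts)[:,:2]
    a=m[:,0]+1j*m[:,1];b=p[:,0]+1j*p[:,1];ac,bc=a-a.mean(),b-b.mean()
    k=(bc*ac.conj()).sum()/(abs(ac)**2).sum();e=k/abs(k);t=b.mean()-e*a.mean()
    return np.round([t.real*1000,t.imag*1000,np.degrees(np.angle(e)),abs(k)],2),np.round(abs(e*a+t-b)*1000,1)
E
python3 - <<'E'
from h import *
A=lambda u,v,z:w(*un(u,v,245,200,4),z)
print("cam",-r.camera_info("top")["view"][:3,:3].T@r.camera_info("top")["view"][:3,3])
print("long",fit([(-55,-16),(-55,16),(55,0)],[A(557,252,.03),A(586,312,.03),A(350,379,.03)]),"or flipped", )
print("long",fit([(-55,16),(-55,-16),(55,0)],[A(557,252,.03),A(586,312,.03),A(350,379,.03)]))
print("short",fit([(-38,-15),(-38,15),(38,0)],[A(175,85,.03),A(192,143,.03),A(27,158,.03)]))
print("anchor",fit([(-25,0),(15,0),(-25,-18),(-25,18)],[A(381,130,.016),A(455,72,.016),A(360,103,.016),A(402,157,.016)]))
print("can",A(102,322,.062),"spool",A(477,605,.036), "ylw",A(637,482,.036),"purp",A(303,511,.036))
B=lambda u,v:w(*un(u,v,85,272,4.5),.014)
C=lambda u,v:w(*un(u-540,v,455,260,4.5),.014)
b=[B(20,172),B(381,30),B(508,400),B(142,545)]
print("t3",fit([(79,76),(79,-76),(-79,-76),(-79,76)],b))
c=[C(597,30),C(763,52),C(740,497),C(567,475)]
print("t2",fit([(89,34),(89,-34),(-89,-34),(-89,34)],c))
# independent check by scene camera
S=lambda u,v,z:w(*un(u,v,0,0,1.25),z,"scene")
print("scene t3",fit([(79,76),(79,-76),(-79,-76),(-79,76)],[S(697,397,.014),S(574,380,.014),S(578,298,.014),S(692,312,.014)]))
print("scene t2",fit([(89,34),(89,-34),(-89,-34),(-89,34)],[S(247,239,.014),S(222,219,.014),S(302,180,.014),S(328,195,.014)]))
print("scene can",S(452,288,.062),"spool",S(402,220,.036))
im=cv2.imread("pics/topraw.png");g=im[330:372,340:390]
# black flange by threshold
m=(cv2.cvtColor(g,cv2.COLOR_BGR2HSV)[...,2]<75).astype(np.uint8)
n,l,s,ct=cv2.connectedComponentsWithStats(m);i=1+s[1:,4].argmax();print(s[i]+[340,330,0,0,0],ct[i]+[340,330],w(*(ct[i]+[340,330]),.036))
cv2.imwrite("pics/c3.png",crop(im,245,325,385,375,5))
E
```

```text
cam [ 0.39378663 -0.00506722  1.03159582]
long (array([550.96, -81.73, 110.67,   0.98]), array([1.4, 1.3, 1.4])) or flipped
long (array([550.98, -81.73, 110.62,   0.87]), array([30.9, 30.8,  1.4]))
short (array([648.3 ,  72.74, 103.15,   0.96]), array([1.3, 1.2, 1.8]))
anchor (array([ 6.6331e+02, -7.3810e+01, -5.2860e+01,  4.0000e-01]), array([ 1. ,  3.1, 34.2, 33.6]))
can [0.55800387 0.07415703 0.062     ] spool [ 0.43109133 -0.08002991  0.036     ] ylw [ 0.47970355 -0.15299307  0.036     ] purp [ 0.47501528 -0.00775478  0.036     ]
t3 (array([481.04, 305.96,  18.97,   0.99]), array([1.1, 1.1, 1.5, 2.5]))
t2 (array([ 479.22, -296.27,  -10.21,    0.99]), array([0.9, 1.6, 1.2, 1.3]))
scene t3 (array([483.95, 305.17,  19.35,   0.99]), array([5.9, 2.6, 2.8, 3.6]))
scene t2 (array([ 483.09, -291.84,  -12.08,    0.95]), array([3.6, 7.7, 4.8, 5.2]))
scene can [0.56206079 0.07496962 0.062     ] spool [ 0.43176152 -0.08184822  0.036     ]
[355 342  18  19 145] [364.67586207 352.20689655] [ 0.42877937 -0.0812387   0.036     ]
```

View pics/c3.png

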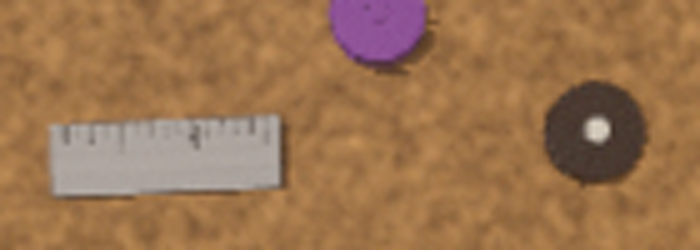

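The ruler block is at (165,155) in this crop and the black spool's top is centred at (596,131). Next I'll refit the anchor and the bottle's extent, then overlay the estimates on the scene view as a cross-check.

```bash
python3 - <<'E'
from h import *
A=lambda u,v,z:w(*un(u,v,245,200,4),z)
f,_=fit([(-25,18),(-25,-18),(-25,0),(15,0)],[A(360,103,.016),A(402,157,.016),A(381,130,.016),A(455,72,.016)]);print("anchor",f,_)
S=lambda u,v,z:w(*un(u,v,0,0,1.25),z)
print("bottle end corners",S(333,183,.05),S(341,233,.05),"axis end",S(337,209,.05),"neck",S(205,226,.05),"vial base",S(462,205,.01))
im=r.capture("scene");x0,y0,s=225,160,4
o=crop(im,x0,y0,385,305,s)
def dr(pts,z,x,y,yaw,c):
    a=np.radians(yaw);q=[]
    for m in pts:
        u,v=proj([(x+m[0]*np.cos(a)-m[1]*np.sin(a))/1e3,(y+m[0]*np.sin(a)+m[1]*np.cos(a))/1e3,z],"scene")
        q.append([(u-x0+.5)*s-.5,(v-y0+.5)*s-.5])
    cv2.polylines(o,[np.int32(np.round(q))],True,c,1)
dr([(-55,16),(-55,-16),(19,-16),(55,0),(19,16)],.03,551,-81.7,110.7,(0,255,0))
dr([(-38,15),(-38,-15),(2,-15),(38,0),(2,15)],.03,648.3,72.7,103.1,(0,255,0))
th=np.linspace(0,2*np.pi,40);ci=[(17*np.cos(t),17*np.sin(t)) for t in th]
dr(ci,.062,558,74.2,0,(255,0,255));dr(ci,.036,430.7,-80.4,0,(0,255,0))
dr([(-25,18),(-25,-18),(-25,0),(25,0),(-25,0)],.016,*f[:3],(0,255,0))
cv2.imwrite("pics/s1.png",o)
E
```

```text
anchor [662.86 -74.14 -55.     1.02] [2.3 2.4 1.  3. ]
bottle end corners [0.80908741 0.07357732 0.05      ] [0.73121599 0.0645695  0.05      ] axis end [0.76828021 0.06908841 0.05      ] neck [0.75284721 0.26138157 0.05      ] vial base [ 0.7793843  -0.11755999  0.01      ]
```

View pics/s1.png

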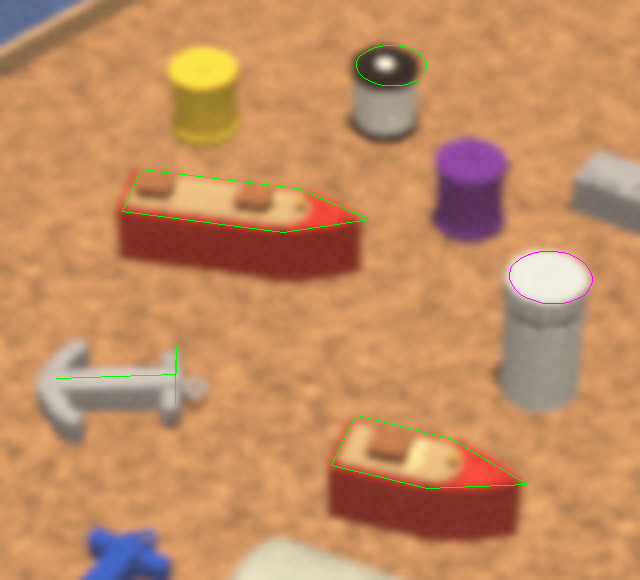

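The scene view agrees with the top estimates apart from a uniform shift of about 3 mm to the left, which is calibration. The anchor overlay (177,375) sits several pixels off its bar (172,387), so I'll look at it closer.

```bash
python3 - <<'E'
from h import *
im=cv2.imread("pics/topraw.png")
cv2.imwrite("pics/a1.png",crop(im,328,203,373,245,13))
E
```

```text
(no output)
```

View pics/a1.png

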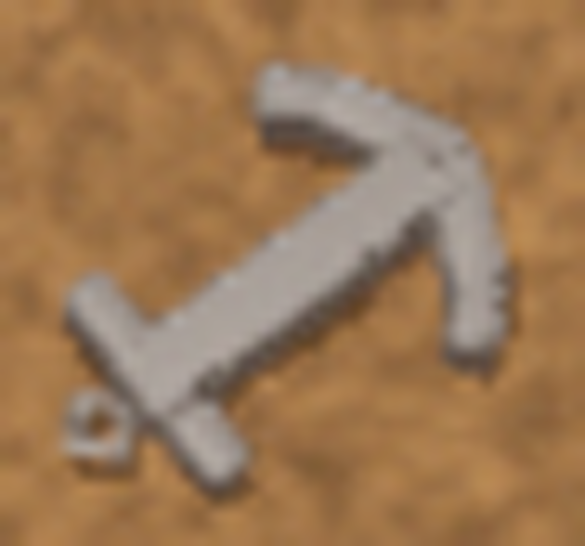

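```bash
python3 - <<'E'
from h import *
A=lambda u,v:w(*un(u,v,328,203,13),.016)
print(fit([(-25,16),(-25,-16),(-25,0)],[A(95,293),A(225,462),A(160,376)]))
c,d=A(160,376),A(425,167);e=(d-c)[:2];e/=np.hypot(*e);yaw=np.degrees(np.arctan2(e[1],e[0]))
print("yaw shank",yaw,"origin",c[:2]+.025*e,"len",np.hypot(*(d-c)[:2]))
print("tips mid",(A(270,85)+A(475,345))/2,"crown",A(478,128))
E
```

```text
(array([662.68, -73.82, -56.7 ,   0.96]), array([0.8, 0.7, 0.1]))
yaw shank -54.17444377878016 origin [ 0.66370924 -0.07322275] len 0.04865723734959016
tips mid [ 0.67100165 -0.08442699  0.016     ] crown [ 0.68288286 -0.10032472  0.016     ]
```

The anchor's shank runs from (160,376) to (425,167) in this crop, with the crossbar at its lower left and the ring at (97,430). That puts its origin near (0.664,-0.075) with yaw about -54.7°. Now I'll move towards the long hull.

Emit:
{"api": "jog_arm", "payload": {"deltas": [[[0.36,2.35,-4.6,0,-0.06],[0.36,2.35,-4.6,0,-0.06],[0.36,2.35,-4.6,0,-0.06],[0.36,2.35,-4.6,0,-0.06],[0.36,2.35,-4.6,0,-0.06],[0.36,2.35,-4.6,0,-0.06],[0.36,2.35,-4.6,0,-0.06],[0.36,2.35,-4.6,0,-0.06]]], "force": 20}}

```text
time_s: 1.2
tcp_pos: [0.3631, 0.2824, 0.2458]
eef_rot: [-180.0, 0.0, -42.6]
contact_force: [-0.1, -0.0, -0.5]
gripper_width: 0.0595
gripper_force: 0.0
```

Emit:
{"api": "jog_arm", "payload": {"deltas": [[[0.36,2.35,-4.6,0,-0.06],[0.36,2.35,-4.6,0,-0.06],[0.36,2.35,-4.6,0,-0.06],[0.36,2.35,-4.6,0,-0.06],[0.36,2.35,-4.6,0,-0.06],[0.36,2.35,-4.6,0,-0.06],[0.36,2.35,-4.6,0,-0.06],[0.36,2.35,-4.6,0,-0.06]]]}}

```text
time_s: 2.2
tcp_pos: [0.5513, -0.0857, 0.2456]
eef_rot: [-180.0, 0.0, -70.1]
contact_force: [0.5, 1.2, -0.4]
gripper_width: 0.0596
gripper_force: 0.0
```

Emit:
{"api": "jog_arm", "payload": {"deltas": [[[0.36,0.05,0.27,-5,0.014],[0.36,0,0,-5,0],[0.36,0,0,-5,0],[0.36,0,0,-3,0],[0.36,0,0,-2,0],[0.36,0,0,-1.36,0],[0.36,0,0,0,0]]]}}

```text
time_s: 3.08
tcp_pos: [0.5507, -0.0814, 0.0313]
eef_rot: [179.9, 0.0, -69.2]
contact_force: [0.6, -0.3, -0.1]
gripper_width: 0.0599
gripper_force: 0.0
```

```bash
python3 - <<'E'
from h import *
cv2.imwrite("pics/g1.png",crop(r.capture("scene"),225,110,385,230,4))
E
```

```text
(no output)
```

View pics/g1.png

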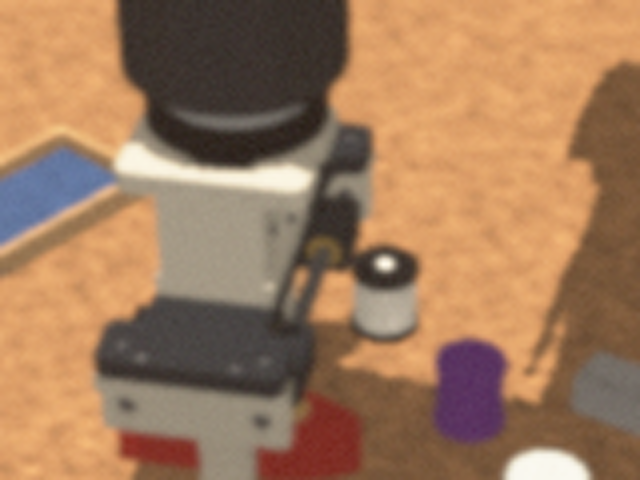

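The near finger stands beside the hull at about (228,460), close to mid-length, so the jaws straddle it. Closing and lifting.

Emit:
{"api": "jog_arm", "payload": {"deltas": [[[-0.6,0,0,0,0],[-0.6,0,0,0,0],[-0.6,0,0,0,0],[-0.6,0,0,0,0],[-0.6,0,0,0,0],[-0.6,0,0,1,0],[-0.6,0,0,2,0],[-0.6,0,0,3,0]]], "force": 20}}

```text
time_s: 4.12
tcp_pos: [0.5504, -0.0814, 0.0921]
eef_rot: [179.9, 0.0, -69.2]
contact_force: [0.1, -0.1, -1.1]
gripper_width: 0.0315
gripper_force: 20.0
```

Emit:
{"api": "jog_arm", "payload": {"deltas": [[[-0.6,0,0,4,0],[-0.6,0,0,3,0],[-0.6,-0.46,2.89,0,0.128],[-0.6,-0.46,2.89,0,0.128],[-0.6,-0.46,2.89,0,0.128],[-0.6,-0.46,2.89,0,0.128],[-0.6,-0.46,2.89,0,0.128],[-0.6,-0.46,2.89,0,0.128]]]}}

```text
time_s: 5.12
tcp_pos: [0.5232, 0.0929, 0.1623]
eef_rot: [-180.0, 0.0, -25.0]
contact_force: [0.4, 0.2, -1.3]
gripper_width: 0.0315
gripper_force: 20.0
```

Emit:
{"api": "jog_arm", "payload": {"deltas": [[[-0.6,-0.46,2.89,0,0.128],[-0.6,-0.46,2.89,0,0.128],[-0.6,-0.46,2.89,0,0.128],[-0.6,-0.46,2.89,0,0.128],[-0.6,-0.46,2.89,0,0.128],[-0.6,-0.46,2.89,0,0.128],[-0.6,0,0,-3,0],[-0.6,0,0,0,0]]]}}

```text
time_s: 6.12
tcp_pos: [0.4945, 0.2645, 0.1303]
eef_rot: [179.9, 0.2, 18.8]
contact_force: [0.4, -0.5, -1.0]
gripper_width: 0.0321
gripper_force: 20.0
```

Emit:
{"api": "jog_arm", "payload": {"deltas": [[[-0.6,0.1,0.05,-3,0.003],[-0.6,0,0,-3,0],[-0.6,0,0,-2,0],[-0.6,0,0,-1,0],[-0.6,0,0,-0.2,0],[-0.6,0,0,0,0]]]}}

```text
time_s: 6.88
tcp_pos: [0.4975, 0.2663, 0.0409]
eef_rot: [-180.0, -0.1, 19.0]
contact_force: [-0.1, 0.3, -0.9]
gripper_width: 0.0317
gripper_force: 20.0
```

Emit:
{"api": "jog_arm", "payload": {"deltas": [[[-0.6,0,0,-0.3,0],[-0.6,0,0,-0.1,0],[-0.6,0,0,-0.1,0],[-0.6,0,0,0,0]]]}}

```text
time_s: 7.38
tcp_pos: [0.4972, 0.2661, 0.0364]
eef_rot: [-180.0, -0.0, 19.0]
contact_force: [-4.5, -0.9, 12.8]
gripper_width: 0.0318
gripper_force: 20.0
```

Emit:
{"api": "jog_arm", "payload": {"deltas": [[[-0.6,0,0,0.1,0],[-0.6,0,0,0,0],[0,0,0,0,0],[0,0,0,0,0],[0,0,0,1,0],[0,0,0,3,0],[0,0,0,5,0],[0,0,0,5,0]]]}}

```text
time_s: 8.38
tcp_pos: [0.4969, 0.2657, 0.1779]
eef_rot: [180.0, 0.0, 19.0]
contact_force: [1.3, 0.6, 0.1]
gripper_width: 0.044
gripper_force: 0.0
```

```bash
python3 - <<'E'
from h import *
a=crop(r.capture("scene"),440,215,580,335,3.5);cv2.imwrite("pics/p1.png",a)
E
```

```text
(no output)
```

View pics/p1.png

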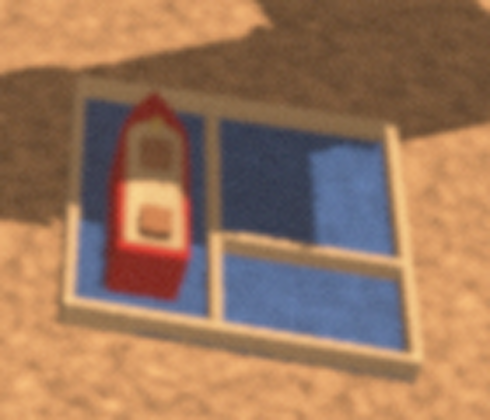

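The long hull is flat and lengthwise in the long compartment (150,200), clear of the walls. Next is the anchor.

Emit:
{"api": "jog_arm", "payload": {"deltas": [[[-0.09,1.64,-3.37,0,-0.129],[-0.09,1.64,-3.37,0,-0.129],[-0.09,1.64,-3.37,0,-0.129],[-0.09,1.64,-3.37,0,-0.129],[-0.09,1.64,-3.37,0,-0.129],[-0.09,1.64,-3.37,0,-0.129],[-0.09,1.64,-3.37,0,-0.129],[-0.09,1.64,-3.37,0,-0.129]]]}}

```text
time_s: 9.43
tcp_pos: [0.6287, -0.0048, 0.1764]
eef_rot: [-180.0, -0.0, -40.4]
contact_force: [0.3, 0.5, 0.1]
gripper_width: 0.0396
gripper_force: 0.0
```

Emit:
{"api": "jog_arm", "payload": {"deltas": [[[-0.09,1.6,-3.37,0,-0.129],[-0.09,1.6,-3.3,0,-0.127],[-0.09,0,0,-4,0],[-0.09,0,0,-4,0],[-0.09,0,0,-3,0],[-0.09,0,0,-1.5,0],[-0.09,0,0,0,0]]]}}

```text
time_s: 10.3
tcp_pos: [0.6599, -0.0704, 0.0504]
eef_rot: [179.9, 0.0, -54.8]
contact_force: [0.4, -0.6, -0.8]
gripper_width: 0.04
gripper_force: 0.0
```

```bash
python3 - <<'E'
from h import *
s=r.get_state();print(s["tcp_pos"],s["eef_rot"])
cv2.imwrite("pics/g2.png",crop(r.capture("scene"),200,200,310,300,5.5))
E
```

```text
[ 0.65987582 -0.07038939  0.05042421] [ 1.79920027e+02  3.25201395e-02 -5.48125375e+01]
```

View pics/g2.png

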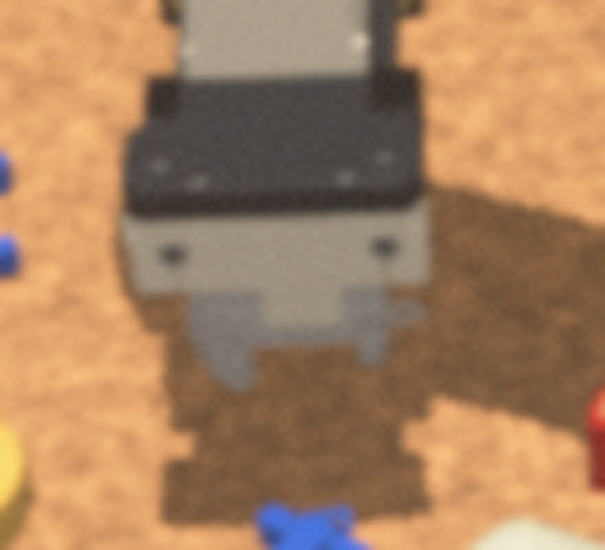

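The near finger is centred at x=305, between the arm tip (250,388) and the crossbar (358,350), so it fits the gap. Descending to grip.

Emit:
{"api": "jog_arm", "payload": {"deltas": [[[-0.09,0,0,-1.5,0],[-0.09,0,0,-1.0,0],[-0.09,0,0,-0.3,0],[-0.09,0,0,0,0]]]}}

```text
time_s: 10.85
tcp_pos: [0.6601, -0.0704, 0.0227]
eef_rot: [180.0, 0.0, -54.8]
contact_force: [0.1, -0.1, -0.7]
gripper_width: 0.0397
gripper_force: 0.0
```

Emit:
{"api": "jog_arm", "payload": {"deltas": [[[-0.9,0,0,0,0],[-0.9,0,0,0,0],[-0.9,0,0,0,0],[-0.9,0,0,0,0],[-0.9,0,0,0,0],[-0.9,0,0,1,0],[-0.9,0,0,2,0],[-0.9,0,0,3,0]]], "force": 25}}

```text
time_s: 11.85
tcp_pos: [0.6593, -0.0704, 0.083]
eef_rot: [179.9, 0.1, -54.8]
contact_force: [0.1, -0.8, -0.4]
gripper_width: 0.0113
gripper_force: 25.0
```

Emit:
{"api": "jog_arm", "payload": {"deltas": [[[-0.9,0,0,4,0],[-0.9,0,0,4,0],[-0.9,-1.83,3.29,0,0.107],[-0.9,-1.83,3.29,0,0.107],[-0.9,-1.83,3.29,0,0.107],[-0.9,-1.83,3.29,0,0.107],[-0.9,-1.83,3.29,0,0.107],[-0.9,-1.83,3.29,0,0.107]]]}}

```text
time_s: 12.85
tcp_pos: [0.5496, 0.128, 0.1635]
eef_rot: [-180.0, -0.0, -17.8]
contact_force: [-0.1, 1.0, -1.4]
gripper_width: 0.012
gripper_force: 25.0
```

Emit:
{"api": "jog_arm", "payload": {"deltas": [[[-0.9,-1.83,3.29,0,0.107],[-0.9,-1.83,3.29,0,0.107],[-0.9,-1.83,3.29,0,0.107],[-0.9,-1.83,3.29,0,0.107],[-0.9,-1.83,3.29,0,0.107],[-0.9,-1.83,3.29,0,0.107],[-0.9,0,0,-4,0],[-0.9,0,0,0,0]]]}}

```text
time_s: 13.85
tcp_pos: [0.4389, 0.323, 0.121]
eef_rot: [179.8, 0.3, 18.8]
contact_force: [-0.3, -0.8, -0.4]
gripper_width: 0.0119
gripper_force: 25.0
```

Emit:
{"api": "jog_arm", "payload": {"deltas": [[[-0.9,0.1,0.1,-3,0.003],[-0.9,0,0,-3,0],[-0.9,0,0,-2,0],[-0.9,0,0,-1,0],[-0.9,0,0,-0.2,0],[-0.9,0,0,0,0]]]}}

```text
time_s: 14.6
tcp_pos: [0.4421, 0.3258, 0.0319]
eef_rot: [-180.0, -0.1, 18.9]
contact_force: [0.1, -0.3, -0.3]
gripper_width: 0.0117
gripper_force: 25.0
```

Emit:
{"api": "jog_arm", "payload": {"deltas": [[[-0.9,0,0,-0.2,0],[-0.9,0,0,-0.1,0],[-0.9,0,0,-0.1,0],[-0.9,0,0,-0.05,0],[-0.9,0,0,0,0]]]}}

```text
time_s: 15.22
tcp_pos: [0.4416, 0.3256, 0.0271]
eef_rot: [-180.0, -0.0, 18.9]
contact_force: [-1.6, -0.7, 6.6]
gripper_width: 0.0121
gripper_force: 25.0
```

Emit:
{"api": "jog_arm", "payload": {"deltas": [[[-0.41,0,0,0,0],[-0.41,0,0,0,0],[-0.41,0,0,1,0],[-0.41,0,0,3,0],[-0.41,0,0,5,0],[-0.41,0,0,5,0],[0.36,1.2,-2.5,0,0],[0.36,1.2,-2.5,0,0]]]}}

```text
time_s: 16.23
tcp_pos: [0.4659, 0.2754, 0.1681]
eef_rot: [-179.9, -0.1, 19.0]
contact_force: [0.4, -0.6, -0.7]
gripper_width: 0.0402
gripper_force: 0.0
```

Emit:
{"api": "jog_arm", "payload": {"deltas": [[[0.36,1.2,-2.5,0,0],[0.36,1.2,-3.5,0,0],[0.36,1.2,-3.5,0,0],[0.36,1.5,-3.5,0,0],[0.36,2,-3.5,0,0],[0.36,2.2,-3.8,0,0],[0.36,0,0,0,0]]]}}

```text
time_s: 17.1
tcp_pos: [0.5595, 0.0702, 0.1668]
eef_rot: [180.0, -0.0, 18.7]
contact_force: [0.5, -0.6, -0.0]
gripper_width: 0.0597
gripper_force: 0.0
```

Emit:
{"api": "jog_arm", "payload": {"deltas": [[[0.36,-0.05,0.28,-2,0],[0.36,0,0,-4,0],[0.36,0,0,-3,0],[0.36,0,0,-2,0],[0.36,0,0,-1.2,0],[0.36,0,0,0,0]]]}}

```text
time_s: 17.85
tcp_pos: [0.5578, 0.0754, 0.0442]
eef_rot: [180.0, 0.1, 18.9]
contact_force: [0.6, 1.0, 1.5]
gripper_width: 0.0598
gripper_force: 0.0
```

Emit:
{"api": "jog_arm", "payload": {"deltas": [[[-0.6,0,0,0,0],[-0.6,0,0,0,0],[-0.6,0,0,0,0],[-0.6,0,0,0,0],[-0.6,0,0,0,0],[-0.6,0,0,1,0],[-0.6,0,0,2,0],[-0.6,0,0,3,0]]], "force": 20}}

```text
time_s: 18.85
tcp_pos: [0.5574, 0.075, 0.1046]
eef_rot: [180.0, 0.1, 18.9]
contact_force: [0.1, 1.2, -0.3]
gripper_width: 0.0337
gripper_force: 20.0
```

Emit:
{"api": "jog_arm", "payload": {"deltas": [[[-0.6,0,1,4,0],[-0.6,-0.5,3,2,0],[-0.6,-0.6,3.5,0,0],[-0.6,-0.6,4,0,0],[-0.6,-0.6,4,0,0],[-0.6,-0.6,4,0,0],[-0.6,-0.6,4,0,0],[-0.6,-0.55,2.5,0,0]]]}}

```text
time_s: 19.85
tcp_pos: [0.5171, 0.3369, 0.1646]
eef_rot: [-180.0, 0.0, 19.0]
contact_force: [0.1, -1.1, -1.2]
gripper_width: 0.0334
gripper_force: 20.0
```

Emit:
{"api": "jog_arm", "payload": {"deltas": [[[-0.6,0,1.55,0,0],[-0.6,0,0,0,0],[-0.6,0,0,-4,0],[-0.6,0,0,-3,0],[-0.6,0,0,-2,0],[-0.6,0,0,-1.5,0],[-0.6,0,0,-0.3,0],[-0.6,0,0,0,0]]]}}

```text
time_s: 20.85
tcp_pos: [0.518, 0.3507, 0.057]
eef_rot: [-180.0, -0.0, 18.9]
contact_force: [-0.2, 1.1, -1.4]
gripper_width: 0.0339
gripper_force: 20.0
```

Emit:
{"api": "jog_arm", "payload": {"deltas": [[[-0.6,0,0,-0.4,0],[-0.6,0,0,-0.2,0],[-0.6,0,0,-0.1,0],[-0.6,0,0,-0.1,0],[-0.6,0,0,0,0]]]}}

```text
time_s: 21.48
tcp_pos: [0.5177, 0.3509, 0.0491]
eef_rot: [-180.0, -0.0, 18.9]
contact_force: [-1.6, -1.8, 4.6]
gripper_width: 0.0336
gripper_force: 20.0
```

Emit:
{"api": "jog_arm", "payload": {"deltas": [[[0,0,0,0,0],[0,0,0,0,0],[0,0,0,1.5,0],[0,0,0,4,0],[0,0,0,4,0],[0,0,0,4,0],[0.25,1.11,-2.43,0,-0.14],[0.25,1.11,-2.43,0,-0.14]]]}}

```text
time_s: 22.48
tcp_pos: [0.5402, 0.3021, 0.1854]
eef_rot: [-179.9, -0.1, 2.7]
contact_force: [-0.3, -0.2, -0.3]
gripper_width: 0.054
gripper_force: 0.0
```

Emit:
{"api": "jog_arm", "payload": {"deltas": [[[0.25,1.11,-2.43,0,-0.14],[0.25,1.11,-2.43,0,-0.14],[0.25,1.11,-2.43,0,-0.14],[0.25,1.11,-2.43,0,-0.14],[0.25,1.11,-2.43,0,-0.14],[0.25,1.11,-2.43,0,-0.14],[0.25,1.11,-2.43,0,-0.14],[0.25,1.11,-2.43,0,-0.14]]]}}

```text
time_s: 23.48
tcp_pos: [0.6291, 0.107, 0.1846]
eef_rot: [-179.9, -0.0, -61.6]
contact_force: [0.9, 0.8, 0.2]
gripper_width: 0.0546
gripper_force: 0.0
```

Emit:
{"api": "jog_arm", "payload": {"deltas": [[[0.25,1.11,-2.43,0,-0.137],[0.25,1.11,-2.43,0,-0.137],[0.25,0,0,-4,0],[0.25,0,0,-3,0],[0.25,0,0,0,0]]]}}

```text
time_s: 24.1
tcp_pos: [0.6495, 0.0586, 0.112]
eef_rot: [179.8, -0.0, -77.0]
contact_force: [-0.3, 0.2, 0.4]
gripper_width: 0.0548
gripper_force: 0.0
```

```bash
python3 - <<'E'
from h import *
a=crop(r.capture("scene"),270,200,580,400,2.58);cv2.imwrite("pics/p2.png",a)
s=r.get_state();print(s["tcp_pos"],s["eef_rot"])
E
```

```text
[0.65072514 0.05896794 0.11382762] [ 1.79940677e+02 -2.85355298e-02 -7.69815120e+01]
```

View pics/p2.png

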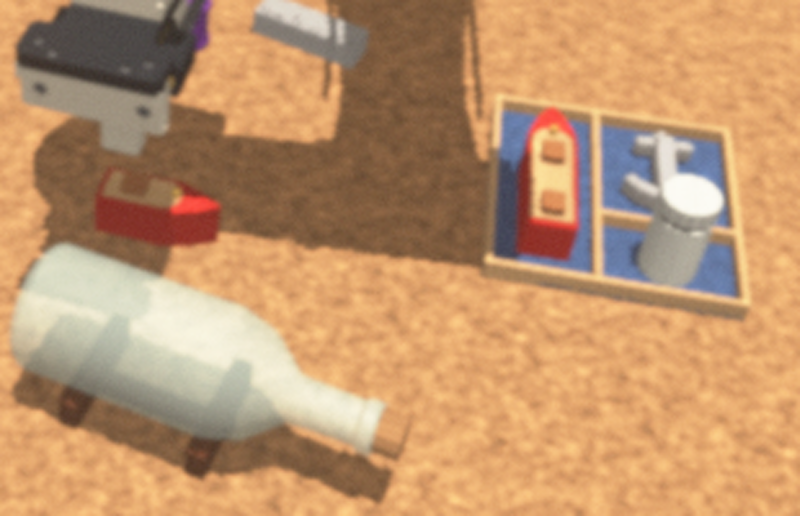

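Tray three holds the hull (548,190), the anchor flat (660,160) and the canister standing (680,230). The finger is positioned near the short hull's stern half (123,140). I'll grip this hull high so the gripper body clears the bottle.

Emit:
{"api": "jog_arm", "payload": {"deltas": [[[0.25,0.1,0.1,-2.5,0],[0.25,0,0,-2.2,0],[0.25,0,0,-1.5,0],[0.25,0,0,-0.7,0],[0.25,0,0,-0.4,0],[0.25,0,0,0,0]]]}}

```text
time_s: 24.9
tcp_pos: [0.6521, 0.0603, 0.0409]
eef_rot: [-180.0, -0.0, -77.0]
contact_force: [0.5, 0.2, -0.0]
gripper_width: 0.0546
gripper_force: 0.0
```

Emit:
{"api": "jog_arm", "payload": {"deltas": [[[-0.6,0,0,0,0],[-0.6,0,0,0,0],[-0.6,0,0,0,0],[-0.6,0,0,0,0],[-0.6,0,0,0,0],[-0.6,0,0,0.5,0],[-0.6,0,0,2,0],[-0.6,0,0,3,0]]], "force": 20}}

```text
time_s: 25.9
tcp_pos: [0.651, 0.0599, 0.0952]
eef_rot: [179.9, -0.0, -77.0]
contact_force: [0.4, 0.5, -0.0]
gripper_width: 0.0297
gripper_force: 20.0
```

Emit:
{"api": "jog_arm", "payload": {"deltas": [[[-0.6,0,0,3,0],[-0.6,-1,-1,3,0],[-0.6,-1.88,-3.54,0,0.116],[-0.6,-1.88,-3.54,0,0.116],[-0.6,-1.88,-3.54,0,0.116],[-0.6,-1.88,-3.54,0,0.116],[-0.6,-1.88,-3.54,0,0.116],[-0.6,-1.88,-3.54,0,0.116]]]}}

```text
time_s: 26.9
tcp_pos: [0.5282, -0.1633, 0.1558]
eef_rot: [-180.0, -0.0, -36.9]
contact_force: [-0.9, -0.2, -0.3]
gripper_width: 0.0299
gripper_force: 20.0
```

Emit:
{"api": "jog_arm", "payload": {"deltas": [[[-0.6,-1.88,-3.54,0,0.116],[-0.6,-1.88,-3.54,0,0.116],[-0.6,-1.88,-3.54,0,0.116],[-0.6,-0.88,-2.54,0,0.117],[-0.6,0,0,-2,0],[-0.6,0,0,-2,0],[-0.6,0,0,0,0]]]}}

```text
time_s: 27.78
tcp_pos: [0.4626, -0.2936, 0.1143]
eef_rot: [-180.0, 0.2, -10.5]
contact_force: [-1.5, 0.6, -0.1]
gripper_width: 0.0297
gripper_force: 20.0
```

Emit:
{"api": "jog_arm", "payload": {"deltas": [[[-0.6,0,0,-3,0],[-0.6,0,0,-2,0],[-0.6,0,0,-1,0],[-0.6,0,0,-0.3,0],[-0.6,0,0,0,0]]]}}

```text
time_s: 28.4
tcp_pos: [0.4643, -0.294, 0.0532]
eef_rot: [180.0, -0.1, -10.5]
contact_force: [-0.7, 0.1, 0.5]
gripper_width: 0.0295
gripper_force: 20.0
```

```bash
python3 - <<'E'
from h import *
s=r.get_state();print(s["tcp_pos"],s["contact_force"])
cv2.imwrite("pics/p3.png",crop(r.capture("scene"),165,120,305,225,4))
E
```

```text
[ 0.46432895 -0.29395224  0.05316743] [-0.65285449  0.05386693  0.51592491]
```

View pics/p3.png

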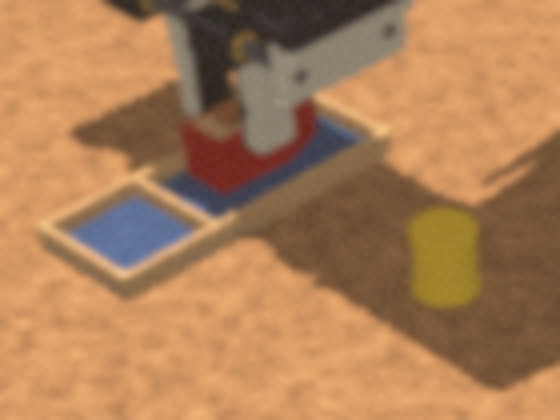

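The hull hangs level over the long compartment, with its stern at (225,195) inside the divider at (215,215). Lowering it.

Emit:
{"api": "jog_arm", "payload": {"deltas": [[[-0.6,0,0,-0.4,0],[-0.6,0,0,-0.2,0],[-0.6,0,0,-0.1,0],[-0.6,0,0,-0.1,0],[-0.6,0,0,0,0]]]}}

```text
time_s: 29.08
tcp_pos: [0.4638, -0.2939, 0.0447]
eef_rot: [180.0, -0.0, -10.5]
contact_force: [-1.4, 0.8, 2.1]
gripper_width: 0.0298
gripper_force: 20.0
```

Emit:
{"api": "jog_arm", "payload": {"deltas": [[[-0.05,0,0,0,0],[-0.05,0,0,0,0],[-0.05,0,0,1.5,0],[-0.05,0,0,4,0],[-0.05,0,0,4,0],[0.27,-0.5,3,1,0],[0.27,-0.5,3,0,0],[0.27,-0.5,3,0,0]]]}}

```text
time_s: 30.08
tcp_pos: [0.4488, -0.2031, 0.1508]
eef_rot: [-180.0, -0.1, -10.5]
contact_force: [0.1, -0.9, -1.3]
gripper_width: 0.0554
gripper_force: 0.0
```

Emit:
{"api": "jog_arm", "payload": {"deltas": [[[0.27,-0.5,4,0,0],[0.27,-0.5,4,0,0],[0.27,-0.7,4.2,0,0],[0.27,0,0,-4,0],[0.27,0,0,-3,0],[0.27,0,0,0,0]]]}}

```text
time_s: 30.82
tcp_pos: [0.4306, -0.082, 0.0788]
eef_rot: [179.9, 0.2, -10.5]
contact_force: [0.6, 0.2, 1.3]
gripper_width: 0.0556
gripper_force: 0.0
```

Emit:
{"api": "jog_arm", "payload": {"deltas": [[[0.27,0.1,0,-2,0],[0.27,0,0,-1.5,0],[0.27,0,0,-1.1,0],[0.27,0,0,0,0],[0.27,0,0,0,0]]]}}

```text
time_s: 31.45
tcp_pos: [0.4334, -0.0818, 0.0342]
eef_rot: [-180.0, -0.1, -10.5]
contact_force: [-0.6, 0.1, 0.2]
gripper_width: 0.0557
gripper_force: 0.0
```

Emit:
{"api": "jog_arm", "payload": {"deltas": [[[-0.5,0,0,0,0],[-0.5,0,0,0,0],[-0.5,0,0,0,0],[-0.5,0,0,0,0],[-0.5,0,0,0,0],[-0.5,0,0,0.5,0],[-0.5,0,0,2,0],[-0.5,0,0,3,0]]], "force": 12}}

```text
time_s: 32.45
tcp_pos: [0.432, -0.082, 0.0885]
eef_rot: [179.9, 0.1, -10.5]
contact_force: [0.3, 0.3, -0.0]
gripper_width: 0.0329
gripper_force: 12.0
```

Emit:
{"api": "jog_arm", "payload": {"deltas": [[[-0.5,0,0,3,0],[-0.5,0.5,-1,3,0],[-0.5,1.2,-2.5,0,0],[-0.5,1.5,-3.2,0,0],[-0.5,1.5,-3.2,0,0],[-0.5,1.5,-3.2,0,0],[-0.5,1.5,-3.2,0,0],[-0.5,1.5,-3.2,0,0]]]}}

```text
time_s: 33.45
tcp_pos: [0.525, -0.2779, 0.1484]
eef_rot: [-180.0, 0.0, -10.5]
contact_force: [0.7, 0.2, -0.4]
gripper_width: 0.0328
gripper_force: 12.0
```

Emit:
{"api": "jog_arm", "payload": {"deltas": [[[-0.5,0.9,-2.1,0,0],[-0.5,0.4,-1.0,0,0],[-0.5,0,0,-3,0],[-0.5,0,0,-3,0],[-0.5,0,0,-2,0],[-0.5,0,0,-1,0],[-0.5,0,0,0,0]]]}}

```text
time_s: 34.33
tcp_pos: [0.5375, -0.3075, 0.0582]
eef_rot: [-180.0, 0.1, -10.5]
contact_force: [0.0, 0.0, 0.1]
gripper_width: 0.033
gripper_force: 12.0
```

```bash
python3 - <<'E'
from h import *
s=r.get_state();print(s["tcp_pos"],s["contact_force"],s["gripper_width"])
cv2.imwrite("pics/p4.png",crop(r.capture("scene"),150,110,305,225,4))
E
```

```text
[ 0.53751011 -0.30748487  0.05821184] [0.01956152 0.03696092 0.14475782] 0.033014029259925984
```

View pics/p4.png

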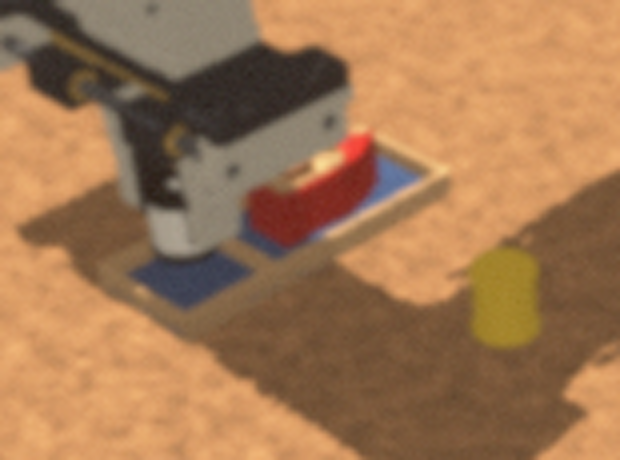

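The spool hangs upright over the short compartment (183,235), and the short hull sits flat (315,200). Lowering.

Emit:
{"api": "jog_arm", "payload": {"deltas": [[[-0.5,0,0,-1,0],[-0.5,0,0,-0.5,0],[-0.5,0,0,-0.2,0],[-0.5,0,0,-0.1,0],[-0.5,0,0,-0.1,0],[-0.5,0,0,0,0]]]}}

```text
time_s: 35.12
tcp_pos: [0.5379, -0.3078, 0.0395]
eef_rot: [180.0, -0.0, -10.5]
contact_force: [-0.2, -0.1, -0.1]
gripper_width: 0.033
gripper_force: 12.0
```

Emit:
{"api": "jog_arm", "payload": {"deltas": [[[-0.5,0,0,-0.05,0],[-0.5,0,0,-0.05,0],[-0.5,0,0,-0.05,0],[-0.5,0,0,0,0]]]}}

```text
time_s: 35.62
tcp_pos: [0.5378, -0.3078, 0.0379]
eef_rot: [-180.0, 0.0, -10.5]
contact_force: [0.0, -0.2, 0.0]
gripper_width: 0.033
gripper_force: 12.0
```

Emit:
{"api": "jog_arm", "payload": {"deltas": [[[-0.5,0,0,-0.05,0],[-0.5,0,0,-0.05,0],[-0.5,0,0,0,0]]]}}

```text
time_s: 36.0
tcp_pos: [0.5379, -0.3079, 0.0377]
eef_rot: [180.0, -0.0, -10.5]
contact_force: [-2.0, 1.2, 6.5]
gripper_width: 0.0332
gripper_force: 12.0
```

Contact at 6.5 N. I'll ease off, release and retreat clear of the view.

Emit:
{"api": "jog_arm", "payload": {"deltas": [[[-0.5,0,0,0.05,0],[0,0,0,0,0],[0,0,0,0,0],[0,0,0,1.5,0],[0,0,0,4,0],[0,0,0,5,0],[0,0,0,5,0],[0,-2,-4,3,0]]]}}

```text
time_s: 37.0
tcp_pos: [0.5195, -0.3472, 0.227]
eef_rot: [179.9, -0.3, -10.3]
contact_force: [1.7, -1.0, -1.2]
gripper_width: 0.0438
gripper_force: 0.0
```

Emit:
{"api": "jog_arm", "payload": {"deltas": [[[0,-2,-5,0,0],[0,-2,-5,0,0],[0,-2,-5,0,0],[0,-2,-5,0,0],[0,-1,-3,0,0],[0,0,0,0,0]]]}}

```text
time_s: 37.75
tcp_pos: [0.4263, -0.5798, 0.2227]
eef_rot: [180.0, 0.0, -10.6]
contact_force: [0.5, 0.9, -0.1]
gripper_width: 0.0437
gripper_force: 0.0
```

```bash
python3 - <<'E'
from h import *
a=crop(r.capture("top"),75,240,525,400,1.75);s=r.capture("scene")
b=np.hstack([crop(s,160,120,285,210,3.15),crop(s,440,215,565,305,3.15)])
b=cv2.resize(b,(a.shape[1],int(b.shape[0]*a.shape[1]/b.shape[1])))
cv2.imwrite("pics/f.png",np.vstack([a,b]));print(a.shape,b.shape)
E
```

```text
(280, 788, 3) (284, 788, 3)
```

View pics/f.png

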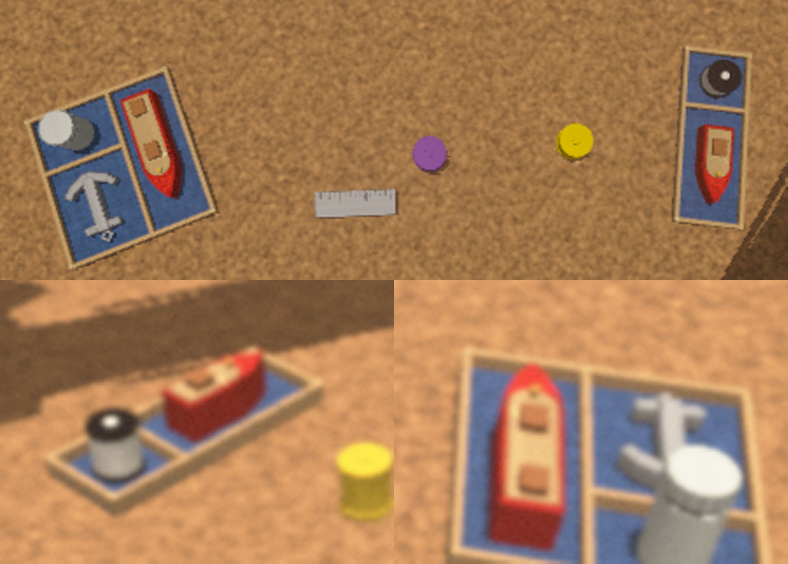

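The final view shows all five parts resting flat in their compartments: hulls at (148,140) and (716,160), anchor (95,205), canister (65,130), spool (722,77). Ruler and look-alikes have not moved. Handing in.

```bash
python3 -c "
from plant import r
print(r.close_job())"
```

```text
the job is handed in; nothing more can be done
None
```

Both kits are made up and the job was handed in at about 38 s: all five parts sit flat in their compartments, the ruler block hasn't moved, and I saw no contact with the bottle or vial (neither is in the last picture).

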